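# Pack the sample box and close up the follower plate

## Task

Pack the aluminium case, the slim round jar and the square bottle upright into the grey transport box: the case lying across the box along its plain end wall, the jar and the bottle side by side between it and the steel plate. Set each down gently rather than dropping it, then push the plate up until the contents are held snugly with no play. Leave the wide jar, the tall bottle, the beaker, the dish and the spatula where they are.

Things in the scene. Friction and masses are not known exactly. Their poses are not given: they have to be found in the camera images.
- box: Grey plastic open transport box, fixed to the bench; outside 170 (box x) by 135 (box y) by 45 mm high, inside 160 by 125 mm, floor and walls 5 mm thick (inside floor 5 mm above the bench). Origin: centre of its underside. Its x axis runs along its length from the plate end to the plain end wall (roughly away from the robot, within about 20 degrees); the inner face of that end wall is at box x = +80 mm; z up.
- plate_top (a point): Middle of the top edge of the steel follower plate that stands upright across the box near its robot-side end: 8 mm thick (box x), 121 mm wide (box y), top edge 82 mm above the bench, 37 mm above the box walls. It is captive and only slides along the box's x axis.
- plate_grip (a point): Centre of the robot-side face of the black plastic grip block on the plate: the block sticks out 25 mm from the middle of the plate towards the robot, 30 mm wide (box y), from 52 to 82 mm above the bench, clear over the box's 45 mm wall. This point is 29 mm behind the plate's middle, 67 mm above the bench. Push here towards the end wall to slide the plate.
- plate (a joint): Slide of the follower plate in m: 0 = fully back (plate centre at box x = -76 mm, face towards the end wall at -72 mm), grows as it moves towards the end wall, at most 0.075. Its own friction is about 1.5 N (sliding the packed things along too takes up to about 14 N), no spring; it stays where it is left. Starts between 0 and 0.012. With all three things packed close it comes up against them at about 0.046.
- tin_mid (a point): Centre (half-way up, 36 mm above its foot) of the oblong lidded aluminium case: 50 mm (its x) by 112 mm (its y) by 72 mm high (z up), about 0.32 kg, standing on the bench. Same either way round.
- jar_mid (a point): Centre (half-way up) of the slim round amber jar: body 56 mm diameter and 85 mm high, white screw cap 48 mm diameter on top, 28 mm high, 113 mm overall, about 0.26 kg; z up. The centre is 56.5 mm above its foot.
- flask_mid (a point): Centre (half-way up) of the square amber bottle: body 56 by 56 mm (its x and y) and 85 mm high, round white screw cap 48 mm diameter, 28 mm high, 113 mm overall, about 0.26 kg; z up. The centre is 56.5 mm above its foot.
- tin: The same aluminium case; origin at the centre of its underside.
- jar: The same round jar; origin at the centre of its underside.
- flask: The same square bottle; origin at the centre of its underside.
- wide_jar_mid (a point): Bystander: wide, squat amber jar, 80 mm diameter, 95 mm high, too wide to be the jar meant; point 50 mm above its foot.
- tall_bottle_mid (a point): Bystander: tall white plastic bottle, 62 mm diameter, 165 mm high; point 80 mm above its foot.
- beaker_mid (a point): Bystander: open glass beaker, 72 mm diameter, 100 mm high; point 50 mm above its foot.
- dish_mid (a point): Bystander: low white ceramic dish, 90 mm diameter, 30 mm high; point 15 mm above its foot.
- spatula_grip (a point): Bystander: handle of a 190 mm lab spatula lying on the bench.
Not all that is in view belongs to the job. Leave any pink or red look-alike of the tin alone.

How it is judged:
On the way, in this order (a step that is already met when the one before it is completed fails the run):
1. the case, the jar and the bottle all stand upright on the box's floor (z of tin_mid in the frame of box between 0.035 and 0.045 m and y of tin_mid in the frame of box between -0.05 and 0.05 m and x of tin_mid in the frame of box between -0.06 and 0.075 m and angle between each of tin_mid, jar_mid, flask_mid's own z axis and vertical below 0.08 rad and z of jar_mid in the frame of box between 0.0555 and 0.0655 m and y of jar_mid in the frame of box between -0.05 and 0.05 m and x of jar_mid in the frame of box between -0.06 and 0.075 m and z of flask_mid in the frame of box between 0.0555 and 0.0655 m and y of flask_mid in the frame of box between -0.05 and 0.05 m and x of flask_mid in the frame of box between -0.06 and 0.075 m), for 0.2 s.
2. the plate has been pushed up against them (all of step 1 and x of tin_mid in the frame of box above 0.049 m and value of joint plate above 0.042 m), for 0.2 s.
At the end, for the whole second after the job is handed in: The case, round jar and square bottle all stand upright (within 0.08 rad) on the box's floor, at rest; the case lies across the plain end wall (its centre beyond box x = 49 mm), jar and bottle between it and the plate; and the plate joint reads more than 0.042 (less than about 4 mm of play left) (all of step 2 and linear speed of each of tin, jar, flask below 0.01 m/s); the robot touches nothing.
It fails at once if the case is dropped into the box (it comes down its last 30 mm to the box's floor faster than 0.5 m/s) (linear speed of tin above 0.5 m/s and x of tin_mid in the frame of box between -0.08 and 0.08 m and y of tin_mid in the frame of box between -0.06 and 0.06 m and z of tin_mid in the frame of box below 0.071 m).
It fails at once if the jar is dropped into the box (it comes down its last 30 mm to the box's floor faster than 0.5 m/s) (linear speed of jar above 0.5 m/s and x of jar_mid in the frame of box between -0.08 and 0.08 m and y of jar_mid in the frame of box between -0.06 and 0.06 m and z of jar_mid in the frame of box below 0.0915 m).
It fails at once if the square bottle is dropped into the box (it comes down its last 30 mm to the box's floor faster than 0.5 m/s) (linear speed of flask above 0.5 m/s and x of flask_mid in the frame of box between -0.08 and 0.08 m and y of flask_mid in the frame of box between -0.06 and 0.06 m and z of flask_mid in the frame of box below 0.0915 m).
It fails at once if a bystander is moved by more than 30 mm (distance of any of wide_jar_mid, tall_bottle_mid, beaker_mid, dish_mid, spatula_grip from where it was at the start of the episode above 0.03 m).
It also fails if it takes over 72 s, if anything falls off the work surface, if the arm or the gripper's body presses on something with over 40 N, if the wrist force passes 120 N, or if a joint passes its speed limit or range.

## Robot

A 6-joint arm with a two-finger parallel gripper is mounted at the origin on the work surface. World frame = base frame: x ahead of the robot, y to its left, z up, the work surface at z = 0. Lengths are in m, angles in rad, forces in N, time in s.
With the tool pointing down it reaches from about 0.35 to 0.775 m from the base axis. Payload 5.5 kg.
Tool frame: the origin (TCP) lies midway between the tips of the shut fingers; the grasp point (between the pads) lies 19 mm behind it; z points along the fingers, y is the line along which they close (so a half turn about z gives the same grasp; the last joint's range is limited). The gripper opens to 85 mm and grips with 20 to 120 N. Pads are 22 mm wide; open, the fingers measure 114 mm over their backs; the gripper's body (76 mm by 85 mm) begins 54 mm behind the grasp point. The pads swing forward as they close: fully open they stand 13 mm farther back than shut.
Start: joints at [-1.41, 0.313, 0.046, 1.304, 0, 1.431], TCP at [0.17, -0.549, 0.231] pointing down, gripper open.
Joint ranges: [-2.76, 2.76], [-0.86, 1.69], [-1.03, 1.26], [-2.2, 2.34], [-1.47, 1.5], [-3.14, 3.14]. Speed limits (rad/s): [2.57, 2.57, 3.14, 3.14, 3.14, 3.14].

## Interface

Orientations are given as a rotation vector (axis times angle).
In Python, from plant import r gives the robot as it stands.
- The arm moves only by the tool drive_tool, never from a script. Its argument "series" is a list of rows, each a list of 6 numbers: the shift along the tool's x, y, z in mm, then the turn, a rotation vector about the tool's x, y, z in rad. In form: [[tx, ty, tz, ax, ay, az], ...]. A call has 1 to 12 rows; each row is the pose to reach, as a shift and turn from the pose commanded when the call began, along the tool's axes at that moment; what a row does not reach only later rows make up. A row lasts 1/12 s, in which the tool goes at most 41.7 mm and 7.16 degrees, less where a joint would pass 70% of its speed; a pose out of reach is approached as far as the arm can. A call with a gripper value outside its range is refused whole. "claw" is the finger opening in mm, from 0 to 85.4, set as the call begins (left out, the last holds). The fingers move at their own pace and stop on an object; the grip force is fixed at half the most. Time passes only in rows, so rows that repeat a pose let the fingers close. It gives the time, the measured TCP pose, the force, the opening and the grip force at its end, in the units of the state.
- r.observe(): the state, without advancing time (a new reading comes with each control period).
- r.grab_frame(name): name is "side" or "top"; returns the picture (400x640x3 uint8, blue, green, red); there is no depth.
- r.camera_params(name): a dict with "intrinsics" (3x3 intrinsics, pixels), "dist_coeffs" ([k1, k2, p1, p2, k3] as OpenCV has them; the pictures are not rectified), "camera_from_world" (4x4, takes a point from world to camera coordinates). Camera axes: x right, y down, z forward; pixel columns grow to the right and rows downward; lengths in m; the calibration is good to about 2 mm. A picture is of the moment at which its call begins. camera_params takes no time and is no camera call.
- r.close_job(): hands the job in; it is judged then, once.
The state is a dict: "t": time; "joint_positions": joint angles; "qvel": joint speeds; "joint_efforts": joint torques, N m; "tool_pos": TCP position; "orientation": TCP orientation; "ft_force": force on the tool from outside, world axes, zero at the start; "wrist_torque": the same for the moment, N m; "width": opening from 0.0 (shut) to 1.0 (fully open); "grip_force": force on a finger pad.
Only numpy, scipy, OpenCV 4.12 (cv2) and the standard library are available. Lean on these libraries where they do the work, as an engineer would, in place of code of your own. Each camera call takes 0.05 s, during which the arm holds its last target. There are 200 camera calls.

## Working session

There is one attempt and no reset: what is moved stays moved. The work goes in short steps, Python scripts to look and compute and a tool call to move; the robot and the scene stay as the last step left them, time stands still between calls to the robot, and variables do not carry over. Pictures are saved under pics/ and viewed, at most 10 in all, crops included, and the job is handed in when it is done.

Besides the shell and the picture viewer there is one more tool, called after "Emit:" in YAML: its name, and indented under it one key for each argument. drive_tool: Moves the arm, as the interface text tells. Its arguments: {"type":"object","properties":{"series":{"type":"array","items":{"type":"array","items":{"type":"number"}}},"claw":{"type":"number"}},"required":["series"]}

```bash
mkdir -p pics; ls; python3 - <<'E'
from plant import r
import cv2
for n in("side","top"):
    cv2.imwrite(f"pics/{n}0.png",r.grab_frame(n))
    p=r.camera_params(n);print(n,p)
print(r.observe())
E
```

```text
pics
side {'intrinsics': array([[371.46728809,   0.        , 321.54515452],
       [  0.        , 371.46728809, 195.28073227],
       [  0.        ,   0.        ,   1.        ]]), 'dist_coeffs': array([-0.0093758,  0.       ,  0.       ,  0.       ,  0.       ]), 'camera_from_world': array([[-0.81885834, -0.57393774,  0.00815379,  0.45031308],
       [-0.3469098 ,  0.4835319 , -0.80364824,  0.20494116],
       [ 0.45730144, -0.6609027 , -0.59504875,  0.90132844],
       [ 0.        ,  0.        ,  0.        ,  1.        ]])}
top {'intrinsics': array([[381.11080142,   0.        , 323.79023336],
       [  0.        , 381.11080142, 196.50914272],
       [  0.        ,   0.        ,   1.        ]]), 'dist_coeffs': array([-0.07089344,  0.        ,  0.        ,  0.        ,  0.        ]), 'camera_from_world': array([[-0.00938447, -0.99953366,  0.02905838,  0.0495503 ],
       [-0.99575232,  0.00667929, -0.09182976,  0.51446008],
       [ 0.09159285, -0.02979673, -0.99535064,  1.18142329],
       [ 0.        ,  0.        ,  0.        ,  1.        ]])}
{'t': 0.1, 'joint_positions': array([-1.40956661e+00,  3.13929511e-01,  4.51003366e-02,  1.30356996e+00,
        5.18742085e-06,  1.43117557e+00]), 'qvel': array([-0.00068613, -0.00412782,  0.00321085, -0.00103449,  0.00051929,
        0.00018405]), 'joint_efforts': array([ 3.22189291e-03, -4.81725633e+01,  2.99242938e+01,  1.27595931e-02,
       -1.02116560e-04,  9.12717923e-06]), 'tool_pos': array([ 0.17030115, -0.54874318,  0.23049879]), 'orientation': array([-3.10453136e+00, -4.70554425e-01,  1.90441905e-05]), 'ft_force': array([-0.15532431, -0.26573526,  0.07283808]), 'wrist_torque': array([-0.02254306, -0.00232371, -0.00635334]), 'grip_force': 0.0, 'width': 0.9999227529634024}
```

View pics/top0.png

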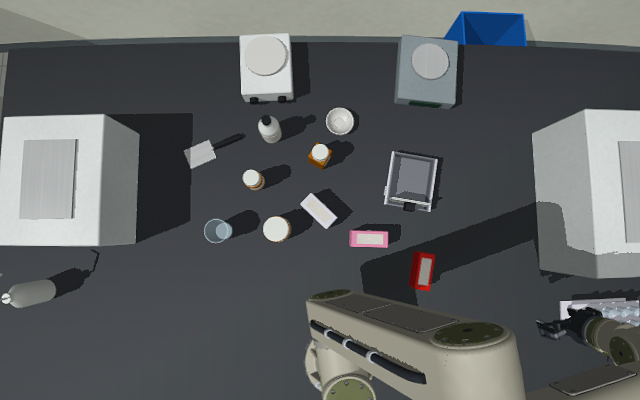

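View pics/side0.png

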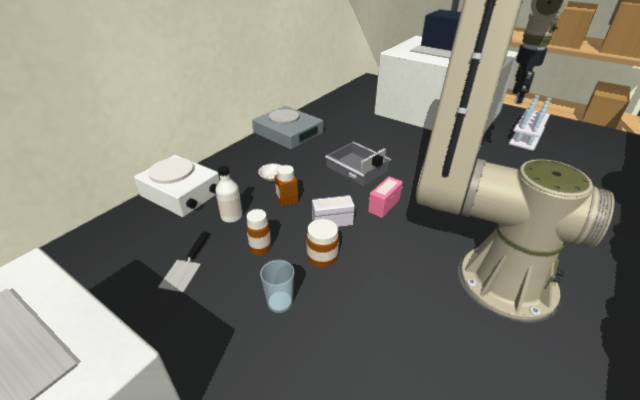

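The top view shows these candidates:
- **Case:** silver (319,210) is the one I want. The pink (369,239) and red (423,271) are look-alikes.
- **Round jar:** slim (253,179). The wide one (277,229) is a bystander, and the tall bottle (269,128) and beaker (218,230) aren't candidates.
- **Square bottle:** (320,153).
- **Box:** (411,181), with the black grip at (410,206).

The side view has the case at (333,211), the jar at (259,232), the bottle at (286,186) and the box at (358,162). I'll check the choice in one close crop.

```bash
python3 - <<'E'
import cv2
a=cv2.imread("pics/top0.png")[120:240,230:450];b=cv2.imread("pics/side0.png")[130:270,220:420]
A=cv2.resize(a,None,fx=3.5,fy=3.5,interpolation=cv2.INTER_CUBIC)
cv2.imwrite("pics/c0.png",A)
for n,pts in(("top0",[(319,210),(253,179),(320,153),(411,175),(320,165),(388,195),(305,205)]),("side0",[(333,205),(333,217),(257,218),(259,228),(286,173),(288,195),(358,160)])):
    im=cv2.imread(f"pics/{n}.png");h=cv2.cvtColor(im,cv2.COLOR_BGR2HSV)
    for p in pts: print(n,p,h[p[1],p[0]])
E
```

```text
top0 (319, 210) [ 22  13 211]
top0 (253, 179) [ 54   6 219]
top0 (320, 153) [ 50   7 219]
top0 (411, 175) [108  20 127]
top0 (320, 165) [ 16 250  97]
top0 (388, 195) [113  17 133]
top0 (305, 205) [124   8 216]
side0 (333, 205) [ 16  14 234]
side0 (333, 217) [150   6 184]
side0 (257, 218) [ 30   8 243]
side0 (259, 228) [ 21  36 198]
side0 (286, 173) [ 33  11 238]
side0 (288, 195) [ 15 228 115]
side0 (358, 160) [128   9 120]
```

View pics/c0.png

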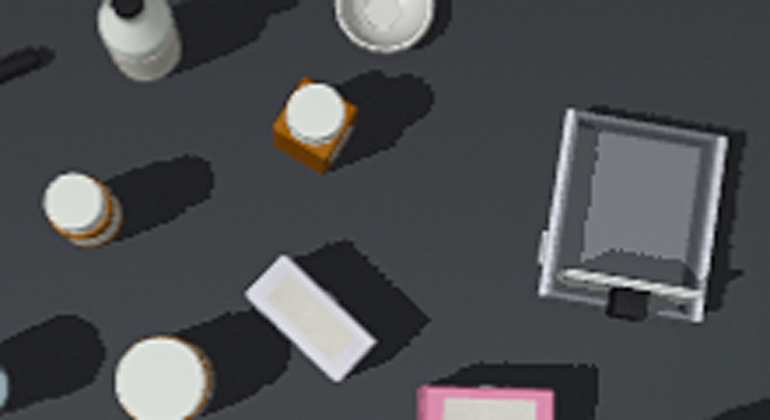

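The crop confirms the choice. The silver case's top is at crop (311,318), the slim jar's cap at (76,201), the square bottle's cap at (316,113) with its amber square below, and the box rim's corners at (569,109), (727,138), (702,321) and (540,296).

```bash
cat > h.py <<'E'
import cv2, numpy as np
from plant import r
P={n:r.camera_params(n) for n in("top","side")}
def ray(n,px):
    p=P[n];u=cv2.undistortPoints(np.float64([[px]]),p["intrinsics"],p["dist_coeffs"])[0,0]
    T=p["camera_from_world"];R=T[:3,:3];return -R.T@T[:3,3],R.T@np.r_[u,1]
def onz(n,px,z):
    c,d=ray(n,px);return c+d*(z-c[2])/d[2]
def tri(a,b):
    (c1,d1),(c2,d2)=ray("top",a),ray("side",b)
    s=np.linalg.lstsq(np.c_[d1,-d2],c2-c1,rcond=None)[0]
    q1,q2=c1+d1*s[0],c2+d2*s[1];return (q1+q2)/2,np.linalg.norm(q1-q2)
def comp(im,lo,hi,at,rad=35):
    m=cv2.inRange(cv2.cvtColor(im,cv2.COLOR_BGR2HSV),np.array(lo),np.array(hi))
    k=np.zeros_like(m);cv2.circle(k,at,rad,255,-1)
    n,l,s,c=cv2.connectedComponentsWithStats(m&k,connectivity=4)
    i=min([i for i in range(1,n) if s[i,4]>8],key=lambda i:np.hypot(*(c[i]-at)))
    return (l==i).astype(np.uint8),c[i],s[i]
def rect(m):
    c=cv2.findContours(m,0,cv2.CHAIN_APPROX_NONE)[0][0];return cv2.minAreaRect(c)
E
python3 - <<'E'
from h import *
np.set_printoptions(precision=4,suppress=True)
t=cv2.imread("pics/top0.png");s=cv2.imread("pics/side0.png")
W=((0,0,190),(180,50,255))
for n,a,b,ra,rb in(("tin",(319,210),(333,203),30,30),("jar",(252,178),(257,217),12,12),("flask",(320,152),(286,173),13,12)):
    m,c,st=comp(t,*W,a,ra); m2,c2,s2=comp(s,*W,b,rb)
    print(n,c,st,c2,s2,"tri",*tri(c,c2))
    if n=="tin":
        q=cv2.boxPoints(rect(m)); w=np.array([onz("top",p,.072) for p in q]); print(q,w.mean(0),np.linalg.norm(np.diff(w,axis=0),axis=1),[np.arctan2(*(w[i+1]-w[i])[[1,0]]) for i in range(3)])
    else: print(onz("top",c,.113))
m,c,st=comp(t,(8,120,30),(25,255,255),(320,160),25)
f=m.copy(); fc=comp(t,*W,(320,152),13)[0]
u=cv2.morphologyEx(f|fc,cv2.MORPH_CLOSE,np.ones((5,5)));ct=max(cv2.findContours(u,0,2)[0],key=cv2.contourArea)
ap=cv2.approxPolyDP(ct,2.5,True)[:,0];print("flask poly",[(p,onz("top",p,.085)[:2]) for p in ap], cv2.minAreaRect(ct))
k=np.array([(569,109),(727,138),(702,321),(540,296)])/3.5+[230,120]-.36
w=np.array([onz("top",p,.045) for p in k]);print("box",k,w,w.mean(0),np.linalg.norm(w-np.roll(w,-1,0),axis=1))
for i,j in((3,0),(2,1)): print("yaw",np.arctan2(*(w[j]-w[i])[[1,0]]))
for i,j in((1,0),(2,3)): print("yaw",np.arctan2(-(w[j]-w[i])[0],(w[j]-w[i])[1]))
for nm,p in(("plateL",(560,273)),("plateR",(700,292))): print(nm,onz("top",np.array(p)/3.5+[229.64,119.64],.082))
B=s[125:200,305:405];cv2.imwrite("pics/b0.png",cv2.resize(B,None,fx=8,fy=8,interpolation=cv2.INTER_CUBIC))
E
```

```text
tin [317.9547 210.3728] [301 193  36  36 574] [332.4386 203.8169] [313 196  41  17 497] tri [0.4686 0.0646 0.062 ] 0.0007485104034903438
[[299.4543 203.6231]
 [310.3223 192.2117]
 [336.4911 217.1344]
 [325.6231 228.5458]] [0.4685 0.0649 0.072 ] [0.0477 0.1094 0.0475] [np.float64(-0.7645069757813668), np.float64(-2.3410436236562195), np.float64(2.3693684552105205)]
jar [250.4742 177.0876] [243 170  16  15 194] [255.3872 218.1955] [247 210  19  20 266] tri [0.5672 0.2647 0.0983] 0.00012879913001949853
[0.5651 0.2624 0.113 ]
flask [319.4792 151.349 ] [312 144  16  16 192] [283.3684 171.9522] [274 165  19  16 209] tri [0.645  0.0601 0.0983] 0.0026872078742207813
[0.6407 0.0596 0.113 ]
flask poly [(array([318, 144], dtype=int32), array([0.6694, 0.0634])), (array([309, 153], dtype=int32), array([0.6417, 0.0908])), (array([308, 161], dtype=int32), array([0.6172, 0.094 ])), (array([322, 169], dtype=int32), array([0.5925, 0.0519])), (array([331, 150], dtype=int32), array([0.6508, 0.024 ]))] ((319.36761474609375, 155.2205810546875), (20.06533432006836, 22.29481315612793), 30.963754653930664)
box [[392.2114 150.7829]
 [437.3543 159.0686]
 [430.2114 211.3543]
 [383.9257 204.2114]] [[ 0.6567 -0.1719  0.045 ]
 [ 0.63   -0.3165  0.045 ]
 [ 0.4639 -0.2872  0.045 ]
 [ 0.4875 -0.1412  0.045 ]] [ 0.5595 -0.2292  0.045 ] [0.147  0.1687 0.1479 0.172 ]
yaw -0.17951742261673487
yaw -0.17446272586669984
yaw -0.18238273665165677
yaw -0.1602681197308015
plateL [ 0.5046 -0.1521  0.082 ]
plateR [ 0.4872 -0.2747  0.082 ]
```

View pics/b0.png

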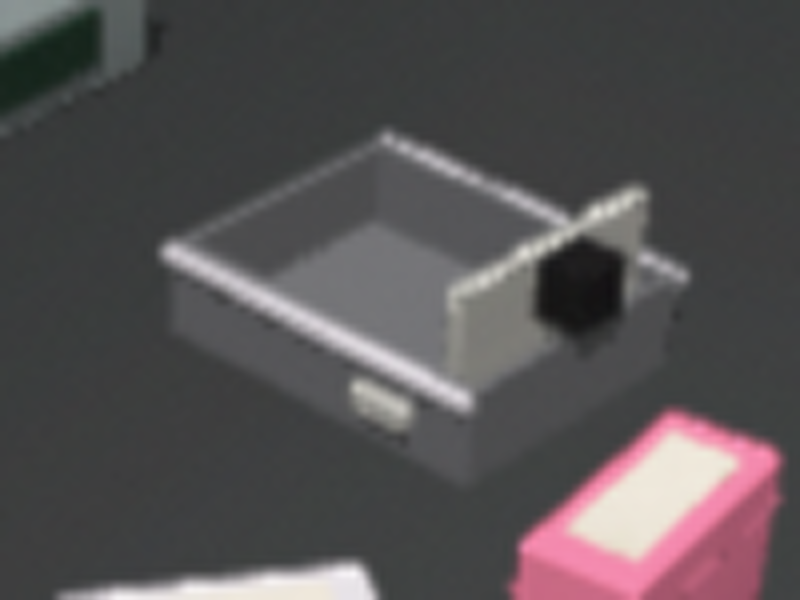

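The side crop shows the box rim's corners at crop (165,248), (388,135), (688,275) and (470,403), with the plate standing clear inside. I'll triangulate the rim against the top view to settle its centre.

```bash
python3 - <<'E'
from h import *
np.set_printoptions(precision=4,suppress=True)
k=np.array([(569,109),(727,138),(702,321),(540,296)])/3.5+[229.64,119.64]
s=np.array([(165,248),(388,135),(688,275),(470,403)])/8+[304.56,124.56]
for a,b in zip(k,s): print(*tri(a,b),"side@.045",onz("side",b,.045))
w=np.array([onz("side",b,.045) for b in s]);print(w.mean(0),np.linalg.norm(w-np.roll(w,-1,0),axis=1),[np.arctan2(*(w[j]-w[i])[[1,0]]) for i,j in((3,0),(2,1))])
l,rr=[np.array(q)/8+[304.56,124.56] for q in((455,293),(640,190))]
print("plate",*[onz("side",q,.082) for q in(l,rr)], tri(np.array((560,273))/3.5+[229.64,119.64],l),tri(np.array((700,292))/3.5+[229.64,119.64],rr))
im=cv2.imread("pics/top0.png")
for y,x0,x1 in((165,380,400),(185,378,396),(165,425,445),(185,422,440)): print(y,x0,im[y,x0:x1,1])
for x in(400,420): print(x,im[145:165,x,1])
m,c,st=comp(cv2.imread("pics/side0.png"),(0,0,150),(180,60,255),(333,210),40)
ap=cv2.approxPolyDP(cv2.findContours(m,0,1)[0][0],2.5,True)[:,0];print(ap.tolist())
E
```

```text
[ 0.6573 -0.1735  0.0391] 0.0014135154962846021 side@.045 [ 0.651  -0.1654  0.045 ]
[ 0.6309 -0.3184  0.0395] 0.00024191839020818882 side@.045 [ 0.6258 -0.3095  0.045 ]
[ 0.4635 -0.2902  0.0367] 0.0017458996801107097 side@.045 [ 0.4573 -0.2775  0.045 ]
[ 0.4871 -0.1424  0.0405] 0.001529943303007136 side@.045 [ 0.4833 -0.1367  0.045 ]
[ 0.5543 -0.2223  0.045 ] [0.1462 0.1715 0.1432 0.1701] [np.float64(-0.17001445125691192), np.float64(-0.18753494868843157)]
plate [ 0.5021 -0.1519  0.082 ] [ 0.4807 -0.2699  0.082 ] (array([ 0.5038, -0.1528,  0.081 ]), np.float64(0.002138212689483052)) (array([ 0.4859, -0.2771,  0.0771]), np.float64(0.003734412836179802))
165 380 [ 65  66  65  65  66  65  66  65  61  79 211 217 134 111  80  78  78  77
  78  77]
185 378 [ 66  67  67  67  67  65  62  57  75 210 190 131 103  80  78  79  80  78]
165 425 [121 120 121 122 111  79  78  81 100 161 207 182  34  30  34  32  30  55
  66  65]
185 422 [122 122 122 123 118  87  79  81  99 153 204 195  67  28  31  33  32  54]
400 [ 62  63  64  63  64  39  29  48 120  93  74  72  70  75  75  74  73 121
  82  74]
420 [ 64  64  63  64  63  63  64  65  42  32  26 112 115  81  69  90 117 121
 121 121]
[[349, 195], [312, 200], [315, 215], [320, 216], [308, 225], [308, 237], [312, 241], [329, 243], [335, 239], [339, 225], [352, 224], [353, 213], [346, 212], [353, 210]]
```

```bash
cat >> h.py <<'E'
from scipy.spatial.transform import Rotation as Ro
def go(*tg):
    """each target: x,y,z,angle of tool y in world; prints tool-frame rows from the pose now"""
    o=r.observe();p=o["tool_pos"];R=Ro.from_rotvec(o["orientation"])
    print("at",p.round(4),"toolY",round(float(np.arctan2(*R.as_matrix()[[1,0],1])),3),"t",round(o["t"],2),"F",o["ft_force"].round(1),"w",round(o["width"]*85.4,1))
    for x,y,z,a in tg:
        Y=np.array([np.cos(a),np.sin(a),0]);Z=np.array([0,0,-1.]);T=Ro.from_matrix(np.c_[np.cross(Y,Z),Y,Z])
        d=(R.inv()*T); print((R.inv().apply(np.array([x,y,z])-p)*1000).round(1),d.as_rotvec().round(3))
E
python3 - <<'E'
from h import *
im=cv2.imread("pics/top0.png")
m,c,s=comp(im,(0,0,150),(180,60,255),(412,199),24)
k=cv2.inRange(cv2.cvtColor(im,cv2.COLOR_BGR2HSV),(0,0,0),(180,255,28));k[:197]=0;k[213:]=0;k[:,:395]=0;k[:,424:]=0
ys,xs=np.nonzero(k);print("block",xs.mean(),ys.mean(),len(xs),xs.min(),xs.max(),ys.min(),ys.max(),onz("top",(xs.mean(),ys.mean()),.08))
print(im[195:208,386:434,1])
go((.4685,.065,.2,-.77))
E
```

```text
block 406.2173913043478 205.43478260869566 23 403 414 202 210 [ 0.48073356 -0.20270268  0.08      ]
[[215 163 126  85  79  80  79  79  79  78  79  78  79  79  80  80  80  80
   81  81  80  80  80  81  80  79  80  78  80  79  79  79  80  78  78  78
   78  79  77  72  81  80  89 111 165 211 162  23]
 [216 165 119  82  77  53  68  64  69  71  74  76  78  79  78  79  79  79
   81  79  80  81  80  81  82  80  81  80  81  79  79  80  79  80  80  79
   79  79  78  65  54  81  88 123 178 211 164  23]
 [219 147 112  89 118 128 192 211 210 177 153 111  72  49  70  72  75  76
   78  79  79  80  79  79  79  80  81  80  80  80  81  80  79  79  78  80
   79  79  77  59  42  56  95 131 178 205 120  26]
 [191 133  98 122 127 156 195 196 194 192 194 195 196 212 207 172 148 104
   67  48  71  73  76  77  77  79  79  79  80  79  79  80  80  80  81  80
   79  80  76  52  44  42  75 144 195 203  72  29]
 [203 141  87 122 127  82 115 129 166 175 209 204 197 195 194 193 193 195
  196 212 205 168 144  98  64  49  72  73  74  76  78  78  78  79  79  80
   80  82  78  51  45  46  57 140 193 133  50  31]
 [204
[... 1006 characters left out ...]
8  83  85 111 114 128 129 129 129 129 118 117 105  94  80
   21  22  40  41  42  37  38  38  39  37  41  71  84  81  80  78  84 116
  113 111 111 109 112 119 134 178 189  72  30  34]
 [ 68  62  63  70  70  69  70  69  69  68  82  84 112 113 128 129 133  82
   20  25  42  40  42  40  39  39  41  40  40  67  83  82  81  81  79  80
   87 118 115 106  98 109 150 207 204  70  29  34]
 [ 70  70  69  69  68  68  69  64  62  70  69  69  70  69  68  84  88  49
   19  29  43  42  41  43  40  40  38  38  41  85  81  80  80  78  79  79
   80  74  37  51  80  97 151 207 201  19  30  32]]
at [ 0.1703 -0.5487  0.2305] toolY -1.27 t 0.1 F [-0.2 -0.3  0.1] w 85.4
[ 466.7 -497.8   31.4] [-0.001 -0.001 -0.5  ]
```

Emit:
drive_tool:
  series:
    - [467,-498,31,0,0,-0.5]
    - [467,-498,31,0,0,-0.5]
    - [467,-498,31,0,0,-0.5]
    - [467,-498,31,0,0,-0.5]
    - [467,-498,31,0,0,-0.5]
    - [467,-498,31,0,0,-0.5]
    - [467,-498,31,0,0,-0.5]
    - [467,-498,31,0,0,-0.5]
    - [467,-498,31,0,0,-0.5]
    - [467,-498,31,0,0,-0.5]
    - [467,-498,31,0,0,-0.5]
    - [467,-498,31,0,0,-0.5]
  claw: 85

```text
t: 1.1
tool_pos: [0.3889, -0.0979, 0.2085]
orientation: [2.893, 1.224, 0.0]
ft_force: [-0.3, -0.1, 0.1]
width: 0.996
grip_force: 0.0
```

```bash
python3 -c "
from h import *
go((.4685,.065,.1,-.77),(.4685,.065,.042,-.77))"
```

```text
at [ 0.3889 -0.0979  0.2085] toolY -0.77 t 1.1 F [-0.3 -0.1  0.1] w 85.0
[172.4 -56.4 108.5] [ 0.  0. -0.]
[172.4 -56.4 166.5] [ 0.  0. -0.]
```

Emit:
drive_tool:
  series:
    - [172,-56,60,0,0,0]
    - [172,-56,60,0,0,0]
    - [172,-56,60,0,0,0]
    - [172,-56,60,0,0,0]
    - [172,-56,60,0,0,0]
    - [172,-56,60,0,0,0]
    - [172,-56,60,0,0,0]
    - [172,-56,60,0,0,0]

```text
t: 1.77
tool_pos: [0.4677, 0.0623, 0.1484]
orientation: [-2.893, -1.225, 0.002]
ft_force: [-0.5, -0.9, 0.8]
width: 1.001
grip_force: 0.0
```

```bash
python3 -c "
from h import *
go((.4685,.065,.042,-.77))
cv2.imwrite('pics/t1.png',cv2.resize(r.grab_frame('side')[120:270,240:420],None,fx=4,fy=4))"
```

```text
at [0.4677 0.0623 0.1484] toolY -0.77 t 1.77 F [-0.5 -0.9  0.8] w 85.5
[  2.6  -1.3 106.4] [-0.001  0.001  0.   ]
```

View pics/t1.png

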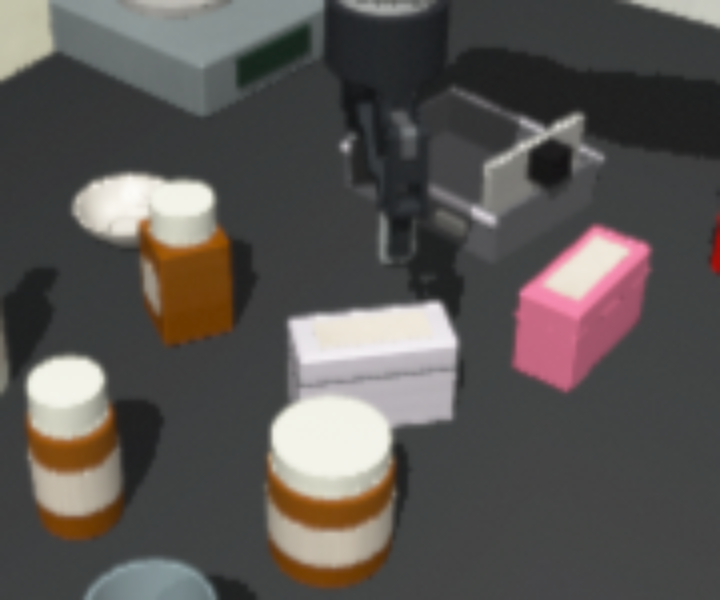

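The gripper hangs directly above the silver case (crop 375,365) with its fingers (395,240) straddling it. The jar's cap is at (68,400) and the bottle's at (183,215). Descending now.

Emit:
drive_tool:
  series:
    - [1,0,30,0,0,0]
    - [1,0,60,0,0,0]
    - [1,0,85,0,0,0]
    - [1,0,100,0,0,0]
    - [1,0,106,0,0,0]
    - [1,0,106,0,0,0]
    - [1,0,106,0,0,0]

```text
t: 2.4
tool_pos: [0.4694, 0.0624, 0.0434]
orientation: [2.894, 1.222, 0.001]
ft_force: [0.2, 0.2, 0.6]
width: 0.999
grip_force: 0.0
```

Emit:
drive_tool:
  series:
    - [0,0,0,0,0,0]
    - [0,0,0,0,0,0]
    - [0,0,0,0,0,0]
    - [0,0,0,0,0,0]
    - [0,0,0,0,0,0]
    - [0,0,0,0,0,0]
    - [0,0,0,0,0,0]
    - [0,0,0,0,0,0]
  claw: 30

```text
t: 3.07
tool_pos: [0.4694, 0.0636, 0.0439]
orientation: [2.893, 1.225, 0.003]
ft_force: [-2.4, 1.6, 8.4]
width: 0.574
grip_force: 63.7
```

Emit:
drive_tool:
  series:
    - [0,0,-20,0,0,0]
    - [0,0,-60,0,0,0]
    - [0,0,-90,0,0,0]
    - [0,0,-120,0,0,0]
    - [0,0,-120,0,0,0]

```text
t: 3.48
tool_pos: [0.4725, 0.0632, 0.1686]
orientation: [2.889, 1.223, 0.014]
ft_force: [1.3, -0.1, -3.1]
width: 0.57
grip_force: 63.9
```

```bash
python3 -c "
from h import *
c=np.array([.559,-.228]);X=np.array([np.cos(.175),-np.sin(.175)])
p=c+X*.050
go((*p,.16,-.175),(*p,.1,-.175),(*p,.047,-.175))"
```

```text
at [0.4725 0.0632 0.1686] toolY -0.77 t 3.48 F [ 1.3 -0.1 -3.1] w 48.7
[-121.   306.1   10.2] [ 0.009 -0.004 -0.595]
[-121.4  305.7   70.2] [ 0.009 -0.004 -0.595]
[-121.7  305.3  123.1] [ 0.009 -0.004 -0.595]
```

Emit:
drive_tool:
  series:
    - [-121,306,10,0,0,-0.595]
    - [-121,306,10,0,0,-0.595]
    - [-121,306,10,0,0,-0.595]
    - [-121,306,10,0,0,-0.595]
    - [-121,306,10,0,0,-0.595]
    - [-121,306,10,0,0,-0.595]
    - [-121,306,10,0,0,-0.595]
    - [-121,306,10,0,0,-0.595]
    - [-121,306,10,0,0,-0.595]
    - [-121,306,10,0,0,-0.595]
    - [-121,306,10,0,0,-0.595]
    - [-121,306,10,0,0,-0.595]

```text
t: 4.48
tool_pos: [0.6035, -0.2354, 0.1518]
orientation: [-2.405, -2.018, 0.001]
ft_force: [-1.0, -0.0, -3.3]
width: 0.574
grip_force: 64.2
```

```bash
python3 -c "
from h import *
c=np.array([.559,-.228]);X=np.array([np.cos(.175),-np.sin(.175)])
p=c+X*.050
go((*p,.1,-.175),(*p,.047,-.175))
a=cv2.resize(r.grab_frame('top')[130:230,360:460],None,fx=4,fy=4);b=cv2.resize(r.grab_frame('side')[100:200,300:400],None,fx=4,fy=4)
cv2.imwrite('pics/p1.png',np.hstack([a,b]))"
```

```text
at [ 0.6035 -0.2354  0.1518] toolY -0.174 t 4.48 F [-1.  -0.  -3.3] w 49.0
[-0.5  5.  51.7] [-0.002 -0.001  0.001]
[ -0.6   5.1 104.7] [-0.002 -0.001  0.001]
```

View pics/p1.png

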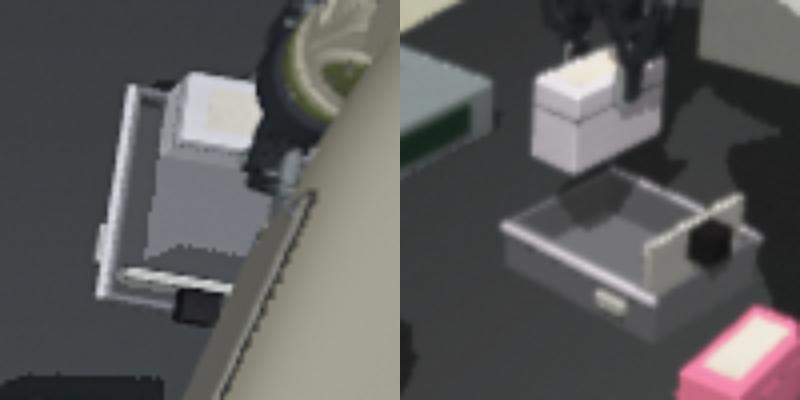

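The case hangs level above the far half of the box. Its +y end's top corners are at top (178,74) and (160,155), and at side (533,75) and (578,97).

```bash
python3 -c "
from h import *
np.set_printoptions(precision=4,suppress=True)
c=np.array([.559,-.228]);X=np.array([np.cos(.175),-np.sin(.175)]);Y=np.array([-X[1],X[0]])
for a,b in(((178,74),(133,75)),((160,155),(178,97))):
    a=np.array(a)/4+[359.6,129.6];b=np.array(b)/4+[299.6,99.6]
    t,e=tri(a,b);q=onz('top',a,.181);s=onz('side',b,.181)
    print(t,e,q,s,[((v[:2]-c)@X,(v[:2]-c)@Y) for v in(t,q,s)])
o=r.observe()['tool_pos'][:2];print((o-c)@X,(o-c)@Y)"
```

```text
[ 0.633  -0.1765  0.1845] 0.00330441732196223 [ 0.6352 -0.1766  0.181 ] [ 0.6356 -0.1836  0.181 ] [(np.float64(0.06388470392132464), np.float64(0.06356257804007878)), (np.float64(0.06606752404360562), np.float64(0.06390973891161551)), (np.float64(0.06768759805482955), np.float64(0.05705906173731874))]
[ 0.5773 -0.1603  0.187 ] 0.0013213247710876152 [ 0.5777 -0.162   0.181 ] [ 0.5843 -0.1707  0.181 ] [(np.float64(0.006219518573376975), np.float64(0.06985639737980279)), (np.float64(0.006936525285405859), np.float64(0.0682282452209592)), (np.float64(0.014964756361621376), np.float64(0.060817942106239795))]
0.04545228369894033 0.0008485913510537267
```

Emit:
drive_tool:
  series:
    - [0,4,25,0,0,0]
    - [0,4,49,0,0,0]
    - [0,4,49,0,0,0]
    - [0,4,49,0,0,0]
    - [0,4,49,0,0,0]

```text
t: 5.0
tool_pos: [0.6087, -0.2368, 0.1049]
orientation: [2.405, 2.019, 0.0]
ft_force: [0.0, -0.0, -2.6]
width: 0.574
grip_force: 64.1
```

```bash
python3 -c "
from h import *
c=np.array([.559,-.228]);X=np.array([np.cos(.175),-np.sin(.175)])
go((*(c+X*.05),.047,-.175))
a=r.grab_frame('top');b=r.grab_frame('side');cv2.imwrite('pics/top2.png',a);cv2.imwrite('pics/side2.png',b)
for y in range(150,178,4): print(y,a[y,384:416,1])
a=cv2.resize(a[135:215,375:455],None,fx=5,fy=5,interpolation=cv2.INTER_CUBIC);b=cv2.resize(b[120:200,315:395],None,fx=5,fy=5,interpolation=cv2.INTER_CUBIC)
cv2.imwrite('pics/p2.png',np.hstack([a,b]))"
```

```text
at [ 0.6087 -0.2368  0.1049] toolY -0.174 t 5.0 F [ 0.  -0.  -2.6] w 49.0
[ 0.1 -0.5 57.9] [0.001 0.    0.001]
150 [ 63  62  63  62  62  63  62  60  56  55  57  60  62  63  64  38  39  37
  51  78 204 193 180 179 124 107  70  56  49  53  32  35]
154 [ 64  64  63  64  63  62  56 144 213 197 126  71  57  78  75 131 150 146
 148 189 205 205 204 203 198 201 203 204 203 205 205 205]
158 [ 64  65  65  64  63  60  78 212 216 133 110  78  77  73 131 150 150 129
 150 204 206 205 204 204 201 200 200 202 203 201 203 204]
162 [ 64  65  64  64  62  54 166 214 149 122  80  76  75  92 150 150 130 140
 204 209 207 207 207 204 200 202 201 204 204 205 205 204]
166 [ 66  66  66  64  59 124 211 199 130  92  76  76  71 151 151 137 120 149
 143 147 152 169 188 204 210 214 210 211 212 212 212 212]
170 [ 65  65  66  62  49 196 214 159 115  79  76  77  76  79  80 124 126 127
 133 134 136 137 137 136 136 136 136 134 136 133 135 134]
174 [ 65  65  64  57 143 211 174 128  92  79  79  79  78  77  74 122 121 121
 121 121 121 121 120 121 121 121 121 121 121 120 120 122]
```

View pics/p2.png

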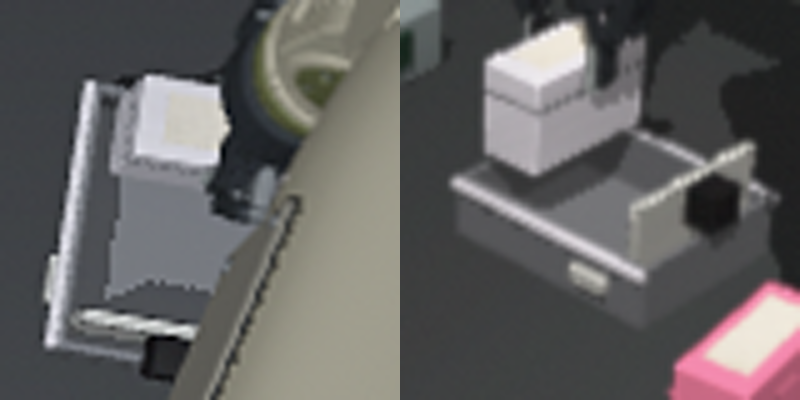

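```bash
python3 -c "
from h import *
c=np.array([.559,-.228]);X=np.array([np.cos(.175),-np.sin(.175)]);Y=np.array([-X[1],X[0]])
f=lambda n,p,z:print(n,p,z,(onz(n,p,z)[:2]-c)@X,(onz(n,p,z)[:2]-c)@Y)
for p in((397,162),(398,158),(396.7,166)): f('top',p,.061)
for p in((401.7,162),(402.9,158)): f('top',p,.133)
for p in((389.8,162),(388.5,170),(390.3,158)): f('top',p,.045)
g=lambda x,y:(x/5+314.6,y/5+119.6)
f('side',g(85,55),.133);f('side',g(87,155),.061);f('side',g(140,176),.061);f('side',g(538,107),.133) if 0 else f('side',g(140,110),.133)
"
```

```text
top (397, 162) 0.061 0.049882637356926635 0.055037255861425466
top (398, 158) 0.061 0.0629421216131011 0.053760775748963104
top (396.7, 166) 0.061 0.03723758454579241 0.05413820891351693
top (401.7, 162) 0.133 0.03641256329584942 0.05515991059096034
top (402.9, 158) 0.133 0.04877752410371139 0.05335923824851394
top (389.8, 162) 0.045 0.04944929251137697 0.07458151779981945
top (388.5, 170) 0.045 0.023498460537905327 0.07489682013339373
top (390.3, 158) 0.045 0.06239261548141972 0.07488971946892271
side (331.6, 130.6) 0.133 0.07541021984102265 0.05319375030530628
side (332.0, 150.6) 0.061 0.0679186517721733 0.05650044031999018
side (342.6, 154.8) 0.061 0.02325532343110792 0.05135395919376743
side (342.6, 141.6) 0.133 -0.0020789988740761104 0.08351287363548814
```

The case now sits inside the rim with about 7 mm to spare at its +y end: in the top crop that end is at x≈113 and the rail at x≈80. Lowering it gently.

Emit:
drive_tool:
  series:
    - [0,0,12,0,0,0]
    - [0,0,24,0,0,0]
    - [0,0,34,0,0,0]
    - [0,0,42,0,0,0]
    - [0,0,48,0,0,0]
    - [0,0,52,0,0,0]
    - [0,0,52,0,0,0]
    - [0,0,52,0,0,0]

```text
t: 5.77
tool_pos: [0.6084, -0.2375, 0.0517]
orientation: [2.407, 2.019, -0.0]
ft_force: [-0.4, 0.2, -2.7]
width: 0.572
grip_force: 64.3
```

Emit:
drive_tool:
  series:
    - [0,0,1.5,0,0,0]
    - [0,0,3,0,0,0]
    - [0,0,4,0,0,0]
    - [0,0,4,0,0,0]

```text
t: 6.1
tool_pos: [0.6088, -0.2378, 0.0489]
orientation: [2.406, 2.018, 0.001]
ft_force: [-1.8, -0.7, 3.3]
width: 0.572
grip_force: 65.1
```

Emit:
drive_tool:
  series:
    - [0,0,0,0,0,0]
    - [0,0,0,0,0,0]
    - [0,0,0,0,0,0]
    - [0,0,-5,0,0,0]
    - [0,0,-20,0,0,0]
    - [0,0,-50,0,0,0]
    - [0,0,-90,0,0,0]
    - [0,0,-130,0,0,0]
    - [0,0,-150,0,0,0]
    - [0,0,-150,0,0,0]
  claw: 70

```text
t: 6.93
tool_pos: [0.6112, -0.2388, 0.2049]
orientation: [2.399, 2.012, 0.006]
ft_force: [0.1, -0.2, 0.0]
width: 0.816
grip_force: 0.0
```

```bash
python3 -c "
from h import *
go((.643,.060,.2,-.53),(.643,.060,.08,-.53))"
```

```text
at [ 0.6112 -0.2388  0.2049] toolY -0.175 t 6.93 F [ 0.1 -0.2  0. ] w 69.7
[299.8 -20.7   3.6] [0.011 0.002 0.355]
[300.2 -22.  123.6] [0.011 0.002 0.355]
```

Emit:
drive_tool:
  series:
    - [300,-21,2,0,0,0.355]
    - [300,-21,2,0,0,0.355]
    - [300,-21,2,0,0,0.355]
    - [300,-21,2,0,0,0.355]
    - [300,-21,2,0,0,0.355]
    - [300,-21,2,0,0,0.355]
    - [300,-21,2,0,0,0.355]
    - [300,-21,2,0,0,0.355]
    - [300,-21,2,0,0,0.355]
    - [300,-21,2,0,0,0.355]
    - [300,-21,2,0,0,0.355]
  claw: 80

```text
t: 7.85
tool_pos: [0.6397, 0.0607, 0.1952]
orientation: [2.726, 1.561, -0.001]
ft_force: [-0.4, -0.4, 0.3]
width: 0.934
grip_force: 0.0
```

```bash
python3 -c "
from h import *
go((.643,.060,.08,-.53))
s=r.grab_frame('side');a=cv2.imread('pics/side0.png')[140:220,260:320]
b=r.grab_frame('top');cv2.imwrite('pics/top3.png',b)
cv2.imwrite('pics/f1.png',np.hstack([cv2.resize(s[100:220,250:400],None,fx=3.5,fy=3.5),cv2.resize(b[130:250,370:450],None,fx=3.5,fy=3.5)]))"
```

```text
at [0.6397 0.0607 0.1952] toolY -0.531 t 7.85 F [-0.4 -0.4  0.3] w 79.8
[  1.2   3.2 115.2] [-0.     0.001 -0.001]
```

View pics/f1.png

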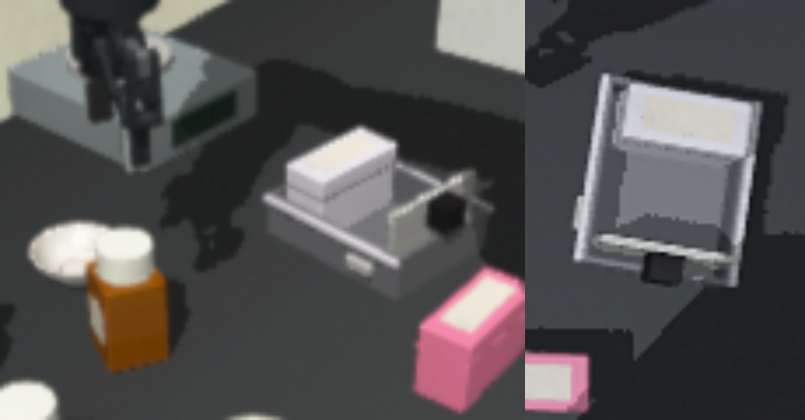

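The case stands level in the box at the far end: side crop (340,170), top crop (688,115). The bottle's foot corners are at side crop (110,368) and (167,360). I'll use those to check its angle.

```bash
python3 -c "
from h import *
c=np.array([.559,-.228]);X=np.array([np.cos(.175),-np.sin(.175)]);Y=np.array([-X[1],X[0]])
g=lambda x,y:(x/3.5+249.64,y/3.5+99.64)
a,b=onz('side',g(110,368),0),onz('side',g(167,360),0);d=b-a;print(a,b,np.hypot(*d[:2]),np.degrees(np.arctan2(d[1],d[0]))%90)
a,b=onz('side',g(105,292),.085),onz('side',g(167,280),.085);d=b-a;print(a,b,np.hypot(*d[:2]),np.degrees(np.arctan2(d[1],d[0]))%90)
m,cc,s=comp(cv2.imread('pics/top3.png'),(0,0,195),(180,50,255),(427,163),24)
w=onz('top',rect(m)[0],.077)[:2];print(w,(w-c)@X,(w-c)@Y,rect(m),s)
"
```

```text
[0.63584847 0.09219581 0.        ] [0.60259229 0.05433079 0.        ] 0.050395761412069986 48.70773418493107
[0.63093785 0.09698605 0.085     ] [0.60023168 0.05313581 0.085     ] 0.05353234859243986 54.99832351562593
[ 0.6078935  -0.24455859] 0.05102971201859733 -0.007792928981486585 ((418.1430969238281, 164.17706298828125), (30.327388763427734, 14.949518203735352), 9.865806579589844) [404 155  30  20 445]
```

Emit:
drive_tool:
  series:
    - [1,2,30,0,0,0.07]
    - [1,2,60,0,0,0.07]
    - [1,2,85,0,0,0.07]
    - [1,2,105,0,0,0.07]
    - [1,2,115,0,0,0.07]
    - [1,2,115,0,0,0.07]
    - [1,2,115,0,0,0.07]

```text
t: 8.53
tool_pos: [0.6422, 0.0605, 0.0808]
orientation: [-2.78, -1.464, 0.001]
ft_force: [-0.1, 1.2, -0.1]
width: 0.937
grip_force: 0.0
```

Emit:
drive_tool:
  series:
    - [0,0,0,0,0,0]
    - [0,0,0,0,0,0]
    - [0,0,0,0,0,0]
    - [0,0,0,0,0,0]
    - [0,0,0,0,0,0]
    - [0,0,0,0,0,0]
    - [0,0,0,0,0,0]
  claw: 30

```text
t: 9.12
tool_pos: [0.6425, 0.0622, 0.0829]
orientation: [2.778, 1.466, 0.003]
ft_force: [-3.4, 0.8, 5.7]
width: 0.544
grip_force: 67.3
```

Emit:
drive_tool:
  series:
    - [0,0,-15,0,0,0]
    - [0,0,-40,0,0,0]
    - [0,0,-70,0,0,0]
    - [0,0,-100,0,0,0]
    - [0,0,-120,0,0,0]
    - [0,0,-120,0,0,0]

```text
t: 9.62
tool_pos: [0.6449, 0.0616, 0.2069]
orientation: [2.774, 1.464, 0.013]
ft_force: [0.3, -0.8, -1.3]
width: 0.549
grip_force: 66.4
```

```bash
python3 -c "
from h import *
c=np.array([.559,-.228]);X=np.array([np.cos(.175),-np.sin(.175)]);Y=np.array([-X[1],X[0]])
print(c+X*-.012+Y*.03)
p=c+X*-.012-Y*.03
go((*p,.2,-.175))
m=r.grab_frame('side');cv2.imwrite('pics/f2.png',cv2.resize(m[60:220,230:400],None,fx=3.5,fy=3.5))"
```

```text
[ 0.55240653 -0.19636891]
at [0.6449 0.0616 0.2069] toolY -0.6 t 9.62 F [ 0.3 -0.8 -1.3] w 46.8
[-319.9   93.9    6. ] [ 0.009 -0.003 -0.425]
```

View pics/f2.png

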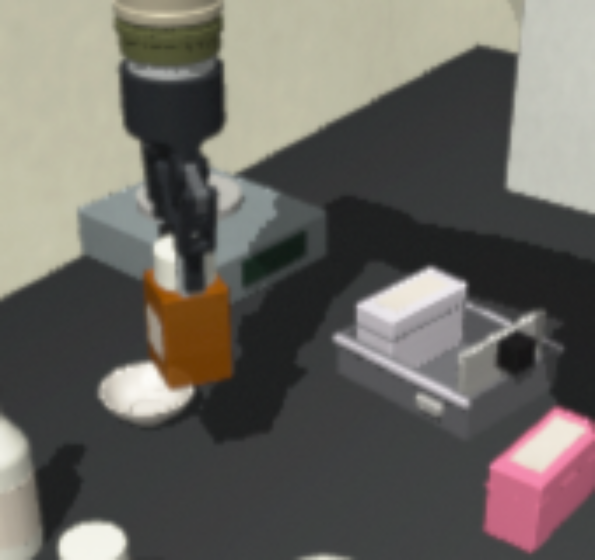

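The bottle is lifted upright (crop 190,330). The case is in the box at (410,315).

Emit:
drive_tool:
  series:
    - [-320,94,6,0,0,-0.425]
    - [-320,94,6,0,0,-0.425]
    - [-320,94,6,0,0,-0.425]
    - [-320,94,6,0,0,-0.425]
    - [-320,94,6,0,0,-0.425]
    - [-320,94,6,0,0,-0.425]
    - [-320,94,6,0,0,-0.425]
    - [-320,94,6,0,0,-0.425]
    - [-320,94,6,0,0,-0.425]
    - [-320,94,6,0,0,-0.425]
    - [-320,94,6,0,0,-0.425]
    - [-320,94,6,0,0,-0.425]

```text
t: 10.67
tool_pos: [0.5389, -0.2542, 0.1936]
orientation: [-2.404, -2.019, 0.0]
ft_force: [-1.1, 0.8, -2.0]
width: 0.547
grip_force: 66.4
```

```bash
python3 -c "
from h import *
c=np.array([.559,-.228]);X=np.array([np.cos(.175),-np.sin(.175)]);Y=np.array([-X[1],X[0]])
p=c+X*-.012-Y*.03
go((*p,.135,-.175))"
```

```text
at [ 0.5389 -0.2542  0.1936] toolY -0.174 t 10.67 F [-1.1  0.8 -2. ] w 46.7
[-0.8  3.3 58.6] [-0.002 -0.001  0.001]
```

Emit:
drive_tool:
  series:
    - [-1,3,25,0,0,0]
    - [-1,3,50,0,0,0]
    - [-1,3,50,0,0,0]
    - [-1,3,50,0,0,0]
    - [-1,3,50,0,0,0]

```text
t: 11.08
tool_pos: [0.5425, -0.2561, 0.1455]
orientation: [2.405, 2.021, 0.0]
ft_force: [0.9, -0.1, -1.8]
width: 0.54
grip_force: 66.7
```

```bash
python3 -c "
from h import *
c=np.array([.559,-.228]);X=np.array([np.cos(.175),-np.sin(.175)]);Y=np.array([-X[1],X[0]])
p=c+X*-.012-Y*.03
go((*p,.088,-.175))
for n in('side','top'):
    im=r.grab_frame(n);cv2.imwrite('pics/g_%s.png'%n,im)
    k=cv2.inRange(cv2.cvtColor(im,cv2.COLOR_BGR2HSV),(8,120,30),(25,255,255))
    if n=='side':k[:, :320]=0;k[200:]=0
    else:k[:,:370]=0;k[230:]=0
    cs=cv2.findContours(k,0,1)[0]
    if cs:
        ct=max(cs,key=cv2.contourArea);ap=cv2.approxPolyDP(ct,1.5,True)[:,0]
        for q in ap: 
            print(n,q,*[(((onz(n,q,z)[:2]-c)@X*1000).round(),((onz(n,q,z)[:2]-c)@Y*1000).round()) for z in(.061,.146)])
"
```

```text
at [ 0.5425 -0.2561  0.1455] toolY -0.173 t 11.08 F [ 0.9 -0.1 -1.8] w 46.1
[ 0.6 -0.7 57.5] [0.    0.    0.002]
side [548   0] (np.float64(684.0), np.float64(-3851.0)) (np.float64(500.0), np.float64(-3220.0))
side [540   8] (np.float64(571.0), np.float64(-3305.0)) (np.float64(402.0), np.float64(-2747.0))
side [529  41] (np.float64(170.0), np.float64(-1972.0)) (np.float64(55.0), np.float64(-1592.0))
side [579  48] (np.float64(-120.0), np.float64(-2038.0)) (np.float64(-197.0), np.float64(-1649.0))
side [596   5] (np.float64(253.0), np.float64(-3922.0)) (np.float64(126.0), np.float64(-3281.0))
top [422 173] (np.float64(29.0), np.float64(-28.0)) (np.float64(12.0), np.float64(-5.0))
top [416 176] (np.float64(17.0), np.float64(-10.0)) (np.float64(0.0), np.float64(11.0))
top [414 193] (np.float64(-37.0), np.float64(-12.0)) (np.float64(-50.0), np.float64(10.0))
top [429 195] (np.float64(-35.0), np.float64(-59.0)) (np.float64(-48.0), np.float64(-34.0))
top [422 184] (np.float64(-5.0), np.float64(-33.0)) (np.float64(-20.0), np.float64(-10.0))
top [423 177] (np.float64(17.0), np.float64(-33.0)) (np.float64(1.0), np.float64(-10.0))
top [428 173] (np.float64(32.0), np.float64(-46.0)) (np.float64(15.0), np.float64(-23.0))
```

```bash
python3 -c "
from h import *
c=np.array([.559,-.228]);X=np.array([np.cos(.175),-np.sin(.175)]);Y=np.array([-X[1],X[0]])
im=cv2.imread('pics/g_side.png')
k=cv2.inRange(cv2.cvtColor(im,cv2.COLOR_BGR2HSV),(5,120,30),(25,255,255))
k[:, :320]=0;k[:,420:]=0;k[200:]=0
ct=max(cv2.findContours(k,0,1)[0],key=cv2.contourArea)
for q in cv2.approxPolyDP(ct,1.2,True)[:,0]: print(q,*[(((onz('side',q,z)[:2]-c)@X*1000).round(1),((onz('side',q,z)[:2]-c)@Y*1000).round(1)) for z in(.0626,.148)])
"
```

```text
[359 127] (np.float64(119.5), np.float64(-146.8)) (np.float64(10.0), np.float64(-9.3))
[358 143] (np.float64(39.2), np.float64(-47.0)) (np.float64(-59.5), np.float64(77.1))
[359 135] (np.float64(76.5), np.float64(-96.3)) (np.float64(-27.2), np.float64(34.4))
[366 137] (np.float64(48.5), np.float64(-102.7)) (np.float64(-51.4), np.float64(28.9))
[368 139] (np.float64(33.6), np.float64(-96.0)) (np.float64(-64.4), np.float64(34.7))
[368 148] (np.float64(-8.6), np.float64(-44.5)) (np.float64(-100.9), np.float64(79.3))
[365 149] (np.float64(-5.8), np.float64(-31.5)) (np.float64(-98.5), np.float64(90.5))
[358 145] (np.float64(29.6), np.float64(-35.8)) (np.float64(-67.8), np.float64(86.8))
[357 149] (np.float64(13.5), np.float64(-11.6)) (np.float64(-81.8), np.float64(107.8))
[366 154] (np.float64(-30.2), np.float64(-7.5)) (np.float64(-119.5), np.float64(111.3))
[370 154] (np.float64(-39.6), np.float64(-17.2)) (np.float64(-127.7), np.float64(102.9))
[377 150] (np.float64(-39.2), np.float64(-55.9)) (np.float64(-127.3), np.float64(69.4))
[380 128] (np.float64(58.2), np.float64(-198.1)) (np.float64(-43.0), np.float64(-53.7))
[379 127] (np.float64(66.2), np.float64(-202.2)) (np.float64(-36.1), np.float64(-57.2))
[374 132] (np.float64(53.2), np.float64(-155.3)) (np.float64(-47.4), np.float64(-16.6))
[365 131] (np.float64(81.9), np.float64(-137.4)) (np.float64(-22.5), np.float64(-1.1))
```

Emit:
drive_tool:
  series:
    - [3,-1,10,0,0,0]
    - [3,-1,20,0,0,0]
    - [3,-1,30,0,0,0]
    - [3,-1,40,0,0,0]
    - [3,-1,48,0,0,0]
    - [3,-1,53,0,0,0]
    - [3,-1,53,0,0,0]
    - [3,-1,53,0,0,0]

```text
t: 11.85
tool_pos: [0.5411, -0.254, 0.0911]
orientation: [-2.407, -2.018, 0.001]
ft_force: [-0.7, 0.4, -1.1]
width: 0.541
grip_force: 66.7
```

Emit:
drive_tool:
  series:
    - [0,0,1,0,0,0]
    - [0,0,2,0,0,0]
    - [0,0,3,0,0,0]
    - [0,0,4,0,0,0]
    - [0,0,4,0,0,0]
    - [0,0,4,0,0,0]

```text
t: 12.35
tool_pos: [0.5416, -0.2543, 0.088]
orientation: [2.406, 2.018, 0.0]
ft_force: [-0.7, -0.9, -1.9]
width: 0.542
grip_force: 67.3
```

Emit:
drive_tool:
  series:
    - [0,0,0.7,0,0,0]
    - [0,0,1.4,0,0,0]
    - [0,0,2,0,0,0]
    - [0,0,2,0,0,0]
    - [0,0,2,0,0,0]

```text
t: 12.77
tool_pos: [0.5416, -0.2545, 0.0879]
orientation: [2.406, 2.017, -0.0]
ft_force: [-3.4, 0.3, 11.0]
width: 0.546
grip_force: 69.5
```

Emit:
drive_tool:
  series:
    - [0,0,-1,0,0,0]
    - [0,0,-1,0,0,0]
    - [0,0,-1,0,0,0]
    - [0,0,-5,0,0,0]
    - [0,0,-20,0,0,0]
    - [0,0,-45,0,0,0]
    - [0,0,-80,0,0,0]
    - [0,0,-115,0,0,0]
    - [0,0,-115,0,0,0]
  claw: 64

```text
t: 13.52
tool_pos: [0.5444, -0.2559, 0.2083]
orientation: [2.398, 2.012, 0.005]
ft_force: [1.3, 0.1, 1.2]
width: 0.746
grip_force: 0.0
```

```bash
python3 -c "
from h import *
go((.566,.2635,.2,-.175))"
```

```text
at [ 0.5444 -0.2559  0.2083] toolY -0.175 t 13.52 F [1.3 0.1 1.2] w 63.7
[515.3 -69.2   5.3] [0.011 0.004 0.   ]
```

Emit:
drive_tool:
  series:
    - [515,-69,3,0,0,0]
    - [515,-69,3,0,0,0]
    - [515,-69,3,0,0,0]
    - [515,-69,3,0,0,0]
    - [515,-69,3,0,0,0]
    - [515,-69,3,0,0,0]
    - [515,-69,3,0,0,0]
    - [515,-69,3,0,0,0]
    - [515,-69,3,0,0,0]
    - [515,-69,3,0,0,0]
    - [515,-69,3,0,0,0]
    - [515,-69,3,0,0,0]
  claw: 80

```text
t: 14.52
tool_pos: [0.562, 0.2477, 0.1977]
orientation: [2.407, 2.019, 0.0]
ft_force: [0.6, -1.1, 0.2]
width: 0.939
grip_force: 0.0
```

```bash
python3 -c "
from h import *
go((.566,.2635,.08,-.175))
im=r.grab_frame('top');cv2.imwrite('pics/top4.png',im)
c=np.array([.559,-.228]);X=np.array([np.cos(.175),-np.sin(.175)]);Y=np.array([-X[1],X[0]])
m,q,s=comp(im,(0,0,190),(180,40,255),(423,180),11)
w=onz('top',q,.118)[:2];print(q,s,w,(w-c)@X,(w-c)@Y)"
```

```text
at [0.562  0.2477 0.1977] toolY -0.175 t 14.52 F [ 0.6 -1.1  0.2] w 80.2
[ 16.2   1.1 117.7] [ 0. -0.  0.]Traceback (most recent call last):
  File "<string>", line 6, in <module>
    m,q,s=comp(im,(0,0,190),(180,40,255),(423,180),11)
          ~~~~^^^^^^^^^^^^^^^^^^^^^^^^^^^^^^^^^^^^^^^^
  File "h.py", line 17, in comp
    i=min([i for i in range(1,n) if s[i,4]>8],key=lambda i:np.hypot(*(c[i]-at)))
ValueError: min() iterable argument is empty
```

Emit:
drive_tool:
  series:
    - [16,1,10,0,0,0]
    - [16,1,35,0,0,0]
    - [16,1,65,0,0,0]
    - [16,1,92,0,0,0]
    - [16,1,108,0,0,0]
    - [16,1,116,0,0,0]
    - [16,1,116,0,0,0]
    - [16,1,116,0,0,0]

```text
t: 15.23
tool_pos: [0.5663, 0.2606, 0.0817]
orientation: [2.408, 2.018, -0.001]
ft_force: [-0.5, 0.5, -0.6]
width: 0.936
grip_force: 0.0
```

```bash
python3 -c "
from h import *
im=cv2.imread('pics/top4.png')
c=np.array([.559,-.228]);X=np.array([np.cos(.175),-np.sin(.175)]);Y=np.array([-X[1],X[0]])
print(im[162:198:2,404:444,1])
a=r.observe();print(a['tool_pos'],a['ft_force'])"
```

```text
[[135 137 137 139 138 137 142 142 141 141 142 143 143 142 143 141 142 142
  143 141 141 142 142 141 141 140 142 142 143 143 122 119 132  76  29  32
   32  33  34  33]
 [136 135 135 138 139 139 141 142 142 141 142 143 143 142 143 141 142 141
  142 140 140 142 143 143 142 142 142 142 141 147 142 137 123  46  30  34
   32  32  34  33]
 [138 140 137 139 140 140 139 139 139 141 141 140 142 143 142 141 143 143
  142 142 142 141 142 143 142 143 145 145 145 136 131 138 101  27  32  34
   33  32  33  34]
 [146 149 148 149 148 147 147 147 147 145 144 134 141 132 142 142 142 143
  143 144 144 142 141 142 142 145 146 145 146 132 124 140  98  29  32  34
   34  34  34  33]
 [124 108 103 116 128 136 142 146 146 150 151 151 152 152 150 150 150 149
  149 147 147 145 143 141 144 146 146 147 146 131 126 127  53  29  33  33
   32  34  34  35]
 [135 136 137 135 116 117  67  84  81  88 101 102 102 106 111 122 133 140
  145 147 146 150 152 152 152 151 151 151 144 130 139 124  29  30  33  32
   32  34  33  32]
 [124 124 129 132 134 136 137 135 133 134 104  95  94  97  98  96  86  80
   74  86  85  92 101  9
[... 1279 characters left out ...]
  64  79 102 104 108 132  98  97
  104 140 159 157 157 156 156 156 158 161 148  75  27  32  34  33  35  35
   35  35  37  34]
 [ 77  77  80  77  81  54  89  63  61  62  64  87 103 103 102 103 102 108
  134 117 105 106 108 128 129 102 101 102  92  40  32  33  34  32  37  34
   33  35  35  35]
 [ 80  81  80  80  75  56  63  64  64  57  52  52  52  52  52  47  48  51
   56  65  71  82  85  87  91  92  94 103  88  35  34  34  36  36  35  34
   34  34  35  33]
 [ 80  80  80  80  80  81  74  75  67  58  59  58  52  52  52  53  52  52
   54  54  53  52  50  75 105  75 122 151 112  31  33  35  34  34  34  35
   36  34  36  34]]
[0.56626792 0.26060797 0.08165695] [-0.49314306  0.48592431 -0.60791913]
```

Emit:
drive_tool:
  series:
    - [2,0,0,0,0,0]
    - [2,0,0,0,0,0]
    - [2,0,0,0,0,0]
    - [2,0,0,0,0,0]
    - [2,0,0,0,0,0]
    - [2,0,0,0,0,0]
    - [2,0,0,0,0,0]
    - [2,0,0,0,0,0]
  claw: 30

```text
t: 15.9
tool_pos: [0.5668, 0.2637, 0.0837]
orientation: [2.406, 2.019, 0.003]
ft_force: [-2.7, 0.3, 5.4]
width: 0.548
grip_force: 61.5
```

Emit:
drive_tool:
  series:
    - [0,0,-15,0,0,0]
    - [0,0,-40,0,0,0]
    - [0,0,-70,0,0,0]
    - [0,0,-100,0,0,0]
    - [0,0,-130,0,0,0]
    - [0,0,-130,0,0,0]
    - [0,0,-130,0,0,0]

```text
t: 16.48
tool_pos: [0.5678, 0.2636, 0.2145]
orientation: [2.405, 2.017, 0.008]
ft_force: [-0.1, 0.4, -2.1]
width: 0.544
grip_force: 62.1
```

```bash
python3 -c "
from h import *
c=np.array([.559,-.228]);X=np.array([np.cos(.175),-np.sin(.175)]);Y=np.array([-X[1],X[0]])
f=lambda p,z:print(p,z,((onz('top',p,z)[:2]-c)@X*1000).round(1),((onz('top',p,z)[:2]-c)@Y*1000).round(1))
f((409.7,184),.005);f((409.3,186),.005);f((408.8,190),.005)
f((427,184.5),.118)  # cap centre from the rows above
f((416.3+3.2,184),.118);f((435,184),.118)
p=c+X*-.012+Y*.032
go((*p,.21,-.175))"
```

```text
(409.7, 184) 0.005 -2.3 -7.4
(409.3, 186) 0.005 -9.0 -7.1
(408.8, 190) 0.005 -22.2 -7.3
(427, 184.5) 0.118 -13.9 -32.3
(419.5, 184) 0.118 -16.2 -9.9
(435, 184) 0.118 -8.3 -55.9
at [0.5678 0.2636 0.2145] toolY -0.175 t 16.48 F [-0.1  0.4 -2.1] w 46.4
[-453.6   64.8    3.7] [ 0.005 -0.002  0.   ]
```

Emit:
drive_tool:
  series:
    - [-458,65,3,0,0,0]
    - [-458,65,3,0,0,0]
    - [-458,65,3,0,0,0]
    - [-458,65,3,0,0,0]
    - [-458,65,3,0,0,0]
    - [-458,65,3,0,0,0]
    - [-458,65,3,0,0,0]
    - [-458,65,3,0,0,0]
    - [-458,65,3,0,0,0]
    - [-458,65,3,0,0,0]
    - [-458,65,3,0,0,0]
    - [-458,65,3,0,0,0]

```text
t: 17.48
tool_pos: [0.5495, -0.2058, 0.2066]
orientation: [2.413, 2.01, -0.005]
ft_force: [0.5, 0.3, -1.7]
width: 0.546
grip_force: 62.2
```

```bash
python3 -c "
from h import *
c=np.array([.559,-.228]);X=np.array([np.cos(.175),-np.sin(.175)]);Y=np.array([-X[1],X[0]])
p=c+X*-.012+Y*.028
go((*p,.15,-.175))"
```

```text
at [ 0.5495 -0.2058  0.2066] toolY -0.182 t 17.48 F [ 0.5  0.3 -1.7] w 46.7
[ 8.   1.3 56.5] [-0.002  0.003 -0.007]
```

Emit:
drive_tool:
  series:
    - [0,1,0,0,0,0]
    - [0,1,15,0,0,0]
    - [0,1,35,0,0,0]
    - [0,1,50,0,0,0]
    - [0,1,50,0,0,0]
    - [0,1,50,0,0,0]

```text
t: 17.98
tool_pos: [0.5505, -0.1974, 0.1573]
orientation: [-2.402, -2.018, 0.002]
ft_force: [-0.9, -0.4, -1.1]
width: 0.545
grip_force: 62.3
```

```bash
python3 -c "
from h import *
c=np.array([.559,-.228]);X=np.array([np.cos(.175),-np.sin(.175)]);Y=np.array([-X[1],X[0]])
p=c+X*-.012+Y*.028
go((*p,.0887,-.175))
o=r.observe();zf=o['tool_pos'][2]-.0837;print(zf)
for n,(a,b,cc,d) in dict(side=(320,420,80,200),top=(385,420,140,220)).items():
    im=r.grab_frame(n)
    k=cv2.inRange(cv2.cvtColor(im,cv2.COLOR_BGR2HSV),(5,120,30),(25,255,255));mm=np.zeros_like(k);mm[cc:d,a:b]=k[cc:d,a:b]
    ys,xs=np.nonzero(mm)
    if not len(xs): print('none');continue
    for y in range(ys.min(),ys.max()+1,2):
        x=xs[ys==y]
        if len(x): print(n,y,x.min(),x.max(),end='; ')
    print()
    im2=im[cc:d,a:b];cv2.imwrite('pics/j_%s.png'%n,im)
"
```

```text
at [ 0.5505 -0.1974  0.1573] toolY -0.173 t 17.98 F [-0.9 -0.4 -1.1] w 46.5
[-0.8  1.9 68.6] [-0.004 -0.001  0.002]
0.07358662162169824
side 131 349 349; side 133 349 352; side 135 349 365; side 137 349 365; side 139 350 364; side 141 356 359; side 143 375 378; side 145 375 378; side 147 366 378; side 149 365 377; side 151 349 376; side 153 349 372; side 155 350 369; side 157 354 360; side 159 356 357; side 161 356 359; side 163 356 360; side 165 357 360; 
top 171 406 406; top 173 403 404; top 175 402 403; top 177 401 402; top 179 396 402; top 181 396 402; top 183 396 403; top 185 396 405; top 187 397 406; top 189 399 407; top 191 402 409; top 195 409 409;
```

Emit:
drive_tool:
  series:
    - [2,1,12,0,0,0]
    - [2,1,24,0,0,0]
    - [2,1,35,0,0,0]
    - [2,1,45,0,0,0]
    - [2,1,54,0,0,0]
    - [2,1,61,0,0,0]
    - [2,1,65,0,0,0]
    - [2,1,65,0,0,0]
    - [2,1,65,0,0,0]

```text
t: 18.83
tool_pos: [0.5529, -0.1977, 0.0937]
orientation: [-2.407, -2.019, 0.0]
ft_force: [-0.4, -0.3, -2.5]
width: 0.55
grip_force: 62.4
```

Emit:
drive_tool:
  series:
    - [0,0,1,0,0,0]
    - [0,0,2,0,0,0]
    - [0,0,3,0,0,0]
    - [0,0,4,0,0,0]
    - [0,0,4,0,0,0]

```text
t: 19.25
tool_pos: [0.5529, -0.1976, 0.0897]
orientation: [2.407, 2.019, -0.0]
ft_force: [0.1, 0.1, -3.0]
width: 0.542
grip_force: 62.4
```

Emit:
drive_tool:
  series:
    - [0,0,0.7,0,0,0]
    - [0,0,1.4,0,0,0]
    - [0,0,2,0,0,0]
    - [0,0,2,0,0,0]
    - [0,0,2,0,0,0]

```text
t: 19.67
tool_pos: [0.553, -0.1978, 0.0887]
orientation: [2.406, 2.018, 0.0]
ft_force: [-2.3, 0.9, 5.5]
width: 0.545
grip_force: 63.5
```

Emit:
drive_tool:
  series:
    - [0,0,-1,0,0,0]
    - [0,0,-1,0,0,0]
    - [0,0,-1,0,0,0]
    - [0,0,-5,0,0,0]
    - [0,0,-20,0,0,0]
    - [0,0,-45,0,0,0]
    - [0,0,-80,0,0,0]
    - [0,0,-115,0,0,0]
    - [0,0,-115,0,0,0]
  claw: 64

```text
t: 20.42
tool_pos: [0.5562, -0.1993, 0.2105]
orientation: [2.399, 2.012, 0.007]
ft_force: [1.8, -0.1, 1.2]
width: 0.75
grip_force: 0.0
```

```bash
python3 -c "
from h import *
c=np.array([.559,-.228]);X=np.array([np.cos(.175),-np.sin(.175)])
go((*(c-X*.14),.2,1.396))"
```

```text
at [ 0.5562 -0.1993  0.2105] toolY -0.175 t 20.42 F [ 1.8 -0.1  1.2] w 64.1
[ -27.8 -132.4    9.1] [ 0.006  0.012 -1.571]
```

Emit:
drive_tool:
  series:
    - [-28,-132,9,0,0,-1.57]
    - [-28,-132,9,0,0,-1.57]
    - [-28,-132,9,0,0,-1.57]
    - [-28,-132,9,0,0,-1.57]
    - [-28,-132,9,0,0,-1.57]
    - [-28,-132,9,0,0,-1.57]
    - [-28,-132,9,0,0,-1.57]
    - [-28,-132,9,0,0,-1.57]
    - [-28,-132,9,0,0,-1.57]
    - [-28,-132,9,0,0,-1.57]
    - [-28,-132,9,0,0,-1.57]
    - [-28,-132,9,0,0,-1.57]
  claw: 0

```text
t: 21.42
tool_pos: [0.4182, -0.2023, 0.1939]
orientation: [0.375, 3.119, -0.0]
ft_force: [-0.5, 0.3, 0.9]
width: 0.001
grip_force: 0.0
```

```bash
python3 -c "
from h import *
c=np.array([.559,-.228]);X=np.array([np.cos(.175),-np.sin(.175)])
go((*(c-X*.14),.058,1.396),(*(c-X*.14),.12,1.396))
a=r.grab_frame('top')[130:230,360:460];b=r.grab_frame('side')[90:190,300:400]
cv2.imwrite('pics/z.png',np.hstack([cv2.resize(v,None,fx=4,fy=4,interpolation=cv2.INTER_CUBIC) for v in(a,b)]))"
```

```text
at [ 0.4182 -0.2023  0.1939] toolY 1.331 t 21.42 F [-0.5  0.3  0.9] w 0.1
[ -3.1  -0.6 135.9] [-0.     0.001 -0.065]
[-3.1 -0.6 73.9] [-0.     0.001 -0.065]
```

View pics/z.png

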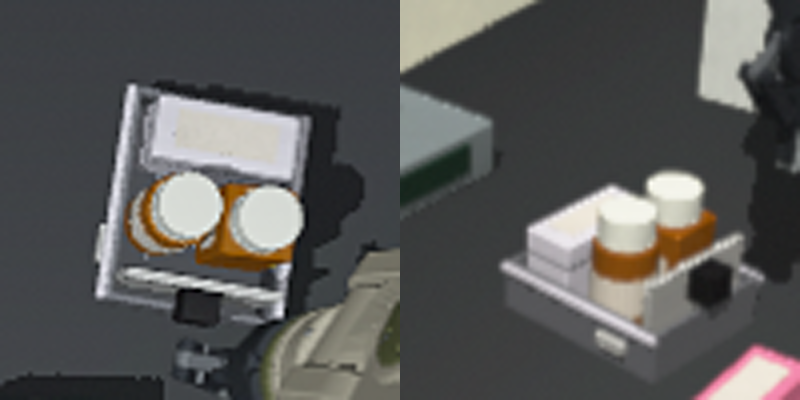

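All three stand upright in the box: case (228,130), jar cap (190,207), bottle cap (268,218). The plate is at (200,285) and the closed fingers are behind its grip, at (195,360).

Emit:
drive_tool:
  series:
    - [-3,0,0,0,0,-0.065]
    - [-3,0,35,0,0,-0.065]
    - [-3,0,70,0,0,-0.065]
    - [-3,0,105,0,0,-0.065]
    - [-3,0,128,0,0,-0.065]
    - [-3,0,136,0,0,-0.065]
    - [-3,0,136,0,0,-0.065]
    - [-3,0,136,0,0,-0.065]

```text
t: 22.18
tool_pos: [0.4214, -0.2033, 0.0584]
orientation: [0.286, 3.128, -0.0]
ft_force: [0.0, 0.3, 0.3]
width: -0.002
grip_force: 0.0
```

Emit:
drive_tool:
  series:
    - [-5,0,0,0,0,0]
    - [-10,0,0,0,0,0]
    - [-15,0,0,0,0,0]
    - [-20,0,0,0,0,0]
    - [-25,0,0,0,0,0]
    - [-30,0,0,0,0,0]
    - [-34,0,0,0,0,0]
    - [-37,0,0,0,0,0]
    - [-40,0,0,0,0,0]
    - [-40,0,0,0,0,0]

```text
t: 23.02
tool_pos: [0.4607, -0.2102, 0.0576]
orientation: [-0.283, -3.129, -0.0]
ft_force: [0.3, -0.2, -0.0]
width: -0.001
grip_force: 0.0
```

```bash
cat > b.py <<'E'
from h import *
c=np.array([.559,-.228]);X=np.array([np.cos(.175),-np.sin(.175)]);Y=np.array([-X[1],X[0]])
o=r.observe();d=o["tool_pos"][:2]-c;print("box x,y",d@X,d@Y,"z",o["tool_pos"][2],"Fx",o["ft_force"][:2]@X,o["ft_force"],o["t"])
E
python3 b.py
```

```text
box x,y -0.09989622909535145 0.0004578722469716645 z 0.057559352495766186 Fx 0.3457750055864652 [ 0.3107696  -0.22831746 -0.03967988] 23.0167
```

Emit:
drive_tool:
  series:
    - [-2,0,0,0,0,0]
    - [-4,0,0,0,0,0]
    - [-6,0,0,0,0,0]
    - [-8,0,0,0,0,0]
    - [-10,0,0,0,0,0]
    - [-12,0,0,0,0,0]
    - [-14,0,0,0,0,0]
    - [-16,0,0,0,0,0]
    - [-18,0,0,0,0,0]
    - [-18,0,0,0,0,0]

```text
t: 23.85
tool_pos: [0.4776, -0.2131, 0.0575]
orientation: [-0.283, -3.127, -0.001]
ft_force: [-4.3, 1.3, 1.3]
width: -0.003
grip_force: 2.0
```

Emit:
drive_tool:
  series:
    - [-1,0,0,0,0,0]
    - [-2,0,0,0,0,0]
    - [-3,0,0,0,0,0]
    - [-4,0,0,0,0,0]
    - [-5,0,0,0,0,0]
    - [-6,0,0,0,0,0]
    - [-6,0,0,0,0,0]

```text
t: 24.43
tool_pos: [0.4831, -0.2141, 0.0575]
orientation: [-0.284, -3.127, -0.001]
ft_force: [-5.0, 1.6, 2.4]
width: -0.001
grip_force: 2.6
```

```bash
python3 b.py
```

```text
box x,y -0.07717922600541544 0.0004911954872008249 z 0.05752862083416456 Fx -5.211714300127359 [-5.0136086   1.57764511  2.37587376] 24.4333
```

Emit:
drive_tool:
  series:
    - [-1,0,0,0,0,0]
    - [-2,0,0,0,0,0]
    - [-3,0,0,0,0,0]
    - [-4,0,0,0,0,0]
    - [-5,0,0,0,0,0]
    - [-5,0,0,0,0,0]

```text
t: 24.93
tool_pos: [0.4869, -0.2148, 0.0575]
orientation: [-0.284, -3.125, -0.001]
ft_force: [-8.0, 2.3, 5.2]
width: -0.003
grip_force: 4.4
```

Emit:
drive_tool:
  series:
    - [-1,0,0,0,0,0]
    - [-2,0,0,0,0,0]
    - [-3,0,0,0,0,0]
    - [-3,0,0,0,0,0]

```text
t: 25.27
tool_pos: [0.4896, -0.2152, 0.0575]
orientation: [-0.284, -3.124, -0.001]
ft_force: [-8.7, 1.3, 6.1]
width: -0.001
grip_force: 4.6
```

```bash
python3 b.py
```

```text
box x,y -0.07053767701652505 0.0004940619463927123 z 0.05752565055796075 Fx -8.830624087390843 [-8.73797098  1.29868811  6.0729959 ] 25.2667
```

Emit:
drive_tool:
  series:
    - [-1,0,0,0,0,0]
    - [-2,0,0,0,0,0]
    - [-2,0,0,0,0,0]
    - [-2,0,0,0,0,0]

```text
t: 25.6
tool_pos: [0.4896, -0.2152, 0.0575]
orientation: [-0.284, -3.121, -0.001]
ft_force: [-14.7, 3.4, 10.3]
width: -0.004
grip_force: 7.6
```

Emit:
drive_tool:
  series:
    - [-1,0,0,0,0,0]
    - [-2,0,0,0,0,0]
    - [-2,0,0,0,0,0]
    - [-2,0,0,0,0,0]

```text
t: 25.93
tool_pos: [0.4896, -0.2152, 0.0575]
orientation: [-0.284, -3.117, -0.001]
ft_force: [-20.3, 2.0, 15.7]
width: 0.003
grip_force: 10.5
```

```bash
python3 b.py
```

```text
box x,y -0.07057107355618474 0.0005524812689151532 z 0.057523609354439814 Fx -20.362940884696997 [-20.32216888   2.01691814  15.71892365] 25.9333
```

The plate has stopped hard: TCP at box x −70.6 mm, joint ≈ 0.045, push force rising to 20 N with no further travel. Backing off.

Emit:
drive_tool:
  series:
    - [5,0,0,0,0,0]
    - [20,0,0,0,0,0]
    - [40,0,0,0,0,0]
    - [60,0,0,0,0,0]
    - [70,0,-30,0,0,0]
    - [70,0,-70,0,0,0]
    - [70,0,-110,0,0,0]
    - [70,0,-110,0,0,0]
    - [70,0,-110,0,0,0]

```text
t: 26.68
tool_pos: [0.43, -0.206, 0.1713]
orientation: [0.283, 3.12, -0.007]
ft_force: [-1.0, 0.1, -0.3]
width: -0.001
grip_force: 0.0
```

```bash
python3 b.py; python3 -c "
from b import *
t=r.grab_frame('top');s=r.grab_frame('side')
cv2.imwrite('pics/e.png',t)
print('plate strip x at box (per column, topmost bright):')
for u in(395,400,415,420,425):
    col=t[185:207,u,1].astype(int);print(u,col)
W=((0,0,140),(180,50,255))
for nm,a,z in(('jar',(407,178),.118),('flask',(427,182),.118)):
    m,q,st=comp(t,*W,a,9);w=onz('top',q,z)[:2]-c;print(nm,q,st,w@X,w@Y)
for (u,v) in((397,198),(427,202)):pass
"
```

```text
box x,y -0.13090150795309857 -0.0008408362583286181 z 0.17127446670711674 Fx -1.0432973448664054 [-1.04085332  0.10534519 -0.30337342] 26.6833
box x,y -0.13090150795309857 -0.0008408362583286181 z 0.17127446670711674 Fx -1.0432973448664054 [-1.04085332  0.10534519 -0.30337342] 26.6833
plate strip x at box (per column, topmost bright):
395 [170 190 176 110 111 115  76  77  77  77  76  74 123 124 124  76  79  80
  78 105 130  69]
400 [ 56 209 192 168 109 110 111 111 123 123 123 123 123 123 123 127  77  79
  79  77 116 128]
415 [ 64  60  62  54 194 199  67  32  35  37  37  37  42  47  61 128 124 125
  81  78  80  80]
420 [177 120  98  85  90 191 200  93  85  81  81  74 125 123 123 123 122 123
 124  86  78  79]
425 [223 202 156 143  82 129 190 210 109 114 116 137  97  87  87  76  76  77
  78  79  82  44]
jar [406.84210526 176.77033493] [399 169  17  16 209] -0.0013578149280753322 0.030573646708373092
flask [426.81280788 180.57635468] [419 173  17  16 203] -0.002371065043390259 -0.030164228078289217
```

```bash
python3 -c "
from plant import r
print(r.close_job())"
```

```text
the job is handed in; nothing more can be done
None
```

The case, jar and bottle stand upright in the box with the plate pushed snug (joint about 0.045 m by my estimate), and I handed the job in at about 27 s; no verdict came back.

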